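Isolate the battery bank, then press its label holder home behind the terminal-box lip

TASK

Switch the battery isolator off by turning its knob clockwise until it clicks past its detent and stays at the far stop. Then take the wide label holder from its wooden stand, push it down into the channel behind the front lip of the black terminal box until it is fully home against the springy pad, and keep holding it pressed fully home: the program finishes while still pressing, without letting go. Leave the narrow label holder and everything else on the bench where it is.

Things in the scene. Friction and masses are not known exactly. Their poses are not given: they have to be found in the camera images.
- isolator: grey square switch housing fixed to the bench, 90 x 90 x 45 mm, with a black bar knob on top. Origin: centre of its underside; z up; with the switch on, the knob's bar lies along this body's x.
- knob_grip (a point): point on the knob's vertical turning axis at a good height to grip the bar, 72 mm above the bench, in the isolator's axes (does not turn with the knob). The bar is 46 mm long, 13 mm thick, and its sides are clear from 52 to 85 mm above the bench (below it a disc of 44 mm diameter, top at 52 mm).
- isolator_knob (a joint): knob angle in rad, growing clockwise seen from above: 0 = on (stop, start), 1.2 = off (stop). A sprung detent resists with up to about 0.08 N m until its crest at 0.6, then snaps the knob on to 1.2, where it stays when let go.
- wide_holder: the wide label holder: loose grey plastic plate standing upright in the slot of a wooden stand, 80 mm long (own y), 5 mm thick (own x), 66 mm high overall incl. grip rib, 28 to 56 g; white paper labels on both faces, both ways round alike. Origin: centre of its lower edge; z up.
- wide_rib (a point): centre of the grip rib along the wide holder's top, 59 mm above its lower edge: the rib is 40 mm long (holder's y), 10 mm thick (holder's x), 14 mm high.
- stand_wide: light wooden block fixed to the bench, 40 x 100 x 24 mm (x, y, z), with a slot along its y, 7 mm wide and 12 mm deep, holding the wide holder; the stands of the two holders look alike and may swap places. Origin: centre of its underside.
- stand_narrow: the same stand, holding the narrow holder. Origin: centre of its underside.
- narrow_holder: the narrow label holder, to be left alone: like the wide one but 50 mm long with a 26 mm rib. Origin: centre of its lower edge.
- terminal_box: black terminal box fixed to the bench, 98 x 170 x 56 mm (x from -43 to +55 mm), a row of four brass studs (up to 12 mm above its top) at x = +25 mm, and the label channel along its front (-x) edge. Origin: on its underside at y centre; z up.
- channel_mouth (a point): centre of the label channel's mouth, level with the box top, 56 mm above the bench, in the box's axes. The channel runs along y: 8 mm wide (x) between the front lip and the box, 88 mm long between end blocks, open upward; its rims flare to about 15 mm wide, up to 5 mm above this point.
- channel_home (a point): fixed point in the channel, 23 mm below channel_mouth, where the holder's lower edge is when fully home. A springy pad meets the holder 7 mm above this point with 2.5 N and yields down to a hard stop here, pushing back with 8 N. Let go, the holder rises again.
- solder_spool: bystander: aluminium spool, 42 mm across, 30 mm high, upright. Origin: as it lies, on or near its underside.
- screwdriver: bystander: screwdriver lying on the bench, 170 mm long. Origin: as it lies, on or near its underside.
- tape_roll: bystander: white roll of tape lying flat, 64 mm across, 19 mm high. Origin: as it lies, on or near its underside.
- multimeter: bystander: black meter with a dial lying on its back, 70 x 140 x 38 mm. Origin: as it lies, on or near its underside.
- screw_jar: bystander: closed jar, 48 mm across, 50 mm high. Origin: as it lies, on or near its underside.
There are look-alikes about, which are no part of the job. What is shaped like the terminal_box but green or orange is not meant.

How it is judged:
By the outcome, as a careful person would: the job done as asked, in the order asked, and still so for the second after the job is handed in, while the arm keeps its last pose, push and grip.
It also fails if it takes over 54 s, if anything falls off the work surface, if the arm or the gripper's body presses on something with over 40 N, if the wrist force passes 120 N, or if a joint passes its speed limit or range.

ROBOT

A 6-joint arm with a two-finger parallel gripper is mounted at the origin on the work surface. World frame = base frame: x ahead of the robot, y to its left, z up, the work surface at z = 0. Lengths are in m, angles in degrees, forces in N, time in s.
With the tool pointing down it reaches from about 0.25 to 0.725 m from the base axis. Payload 9.7 kg.
Tool frame: the origin (TCP) lies midway between the tips of the shut fingers; the grasp point (between the pads) lies bot.hold_point_z behind it (bot.hold_point_z is the distance from the TCP to the grasp point, in m); z points along the fingers, y is the line along which they close (so a half turn about z gives the same grasp; the last joint's range is limited). The gripper opens to 85 mm and grips with 20 to 120 N. Pads are 22 mm wide; open, the fingers measure 114 mm over their backs; the gripper's body (76 mm by 85 mm) begins 54 mm behind the grasp point. The pads swing forward as they close: fully open they stand 13 mm farther back than shut.
Start: joints at [66.921, 4.979, 10.078, 95.1, 0, 90], TCP at [0.216, 0.506, 0.197] pointing down, gripper open.
Joint ranges: [-179.16, 179.16], [-48.56, 103.87], [-65.8, 70.77], [-126.05, 130.52], [-82.76, 87.17], [-180, 180]. Speed limits (degrees/s): [127.2, 127.2, 147.25, 180, 180, 180].

INTERFACE

Orientations are given as [roll, pitch, yaw] about the fixed x, y, z axes, in that order (R = Rz(yaw) Ry(pitch) Rx(roll)).
In Python, from workcell import bot, camera, camera_model, ticket gives the robot as it stands.
- The arm moves only by the tool send_rows, never from a script. Its argument "targets" is text: rows parted by semicolons, each of 5 numbers parted by spaces: the shift along the tool's x, y, z in mm, then the turn about the tool's z in degrees, then the closure in counts, from 0 (fully open) to 255 (shut). A call has 1 to 20 rows; each row is the pose to reach, as a shift and turn from the pose commanded when the call began, along the tool's axes at that moment; what a row does not reach only later rows make up. A row lasts 1/8 s, in which the tool goes at most 62.5 mm and 10.7 degrees, less where a joint would pass 70% of its speed; a pose out of reach is approached as far as the arm can. A call with a gripper value outside its range is refused whole. The fingers move at their own pace and stop on an object; "newtons" is the grip in N (left out, the last holds). Time passes only in rows, so rows that repeat a pose let the fingers close. It gives the time, the measured TCP pose, the force, the opening and the grip force at its end, in the units of the state.
- bot.get_obs(): the state, without advancing time (a new reading comes with each control period).
- camera(name): name is "scene" or "top" or "wrist"; returns the picture (420x560x3 uint8, blue, green, red); there is no depth.
- camera_model(name): a dict with "K" (3x3 intrinsics, pixels), "dist_coeffs" ([k1, k2, p1, p2, k3] as OpenCV has them; the pictures are not rectified), "pose" (4x4, takes a point from camera to world coordinates); the wrist camera has in their place "T_tool_cam" (4x4, takes a point from camera to tool coordinates, whose origin is the TCP and whose axes are the flange's). Camera axes: x right, y down, z forward; pixel columns grow to the right and rows downward; lengths in m; the calibration is good to about 2 mm. A picture is of the moment at which its call begins: read the wrist's pose just before it. camera_model takes no time and is no camera call.
- ticket.job_done(): hands the job in; it is judged then, once.
The state is a dict: "time": time; "q": joint angles; "qd": joint speeds; "joint_efforts": joint torques, N m; "ee_pos": TCP position; "tcp_rot": TCP orientation; "wrist_force": force on the tool from outside, world axes, zero at the start; "torque": the same for the moment, N m; "opening": finger opening in m; "grasp_force": force on a finger pad.
Only numpy, scipy, OpenCV 4.12 (cv2) and the standard library are available. Lean on these libraries where they do the work, as an engineer would, in place of code of your own. Each camera call takes 0.05 s, during which the arm holds its last target. There are 200 camera calls.

## Working session

There is one attempt and no reset: what is moved stays moved. The work goes in short steps, Python scripts to look and compute and a tool call to move; the robot and the scene stay as the last step left them, time stands still between calls to the robot, and variables do not carry over. Pictures are saved under pics/ and viewed, at most 10 in all, crops included, and the job is handed in when it is done.

Besides the shell and the picture viewer there is one more tool, called after "Call:" by a JSON object that holds its "name" and its "arguments", one argument or row to a line. send_rows: Moves the arm, as the interface text tells. Its arguments: {"type":"object","properties":{"targets":{"type":"string"},"newtons":{"type":"number"}},"required":["targets"]}

```bash
ls; mkdir -p pics; python3 - <<'E'
from workcell import bot,camera,camera_model
import cv2,numpy as np
print(bot.get_obs(),bot.hold_point_z)
a=camera("scene");b=camera("top")
cv2.imwrite("pics/scene.png",a);cv2.imwrite("pics/top.png",b)
for n in("scene","top","wrist"):print(n,camera_model(n))
E
```

```text
pics
{'time': 0.0, 'q': array([6.69219008e+01, 5.01396815e+00, 1.00339387e+01, 9.50980441e+01,
       1.79780793e-03, 8.99991885e+01]), 'qd': array([ 0.06898082,  0.02549594, -0.03735847,  0.00411848,  0.03823716,
        0.01623318]), 'joint_efforts': array([ 1.16978757e-03, -5.20389068e+01,  4.64803112e+01,  1.61346188e-02,
        1.41368123e-04, -2.94294082e-07]), 'ee_pos': array([0.2154791 , 0.50574483, 0.19615095]), 'tcp_rot': array([-1.79921926e+02, -1.79891204e-03,  1.56922710e+02]), 'wrist_force': array([-0.26429168, -0.4145527 ,  0.33054575]), 'torque': array([-0.02089209,  0.03896101,  0.0383914 ]), 'grasp_force': 0.0, 'opening': 0.08559878396655748} 0.0187
scene {'K': array([[481.86256975,   0.        , 279.58562226],
       [  0.        , 481.86256975, 204.66724896],
       [  0.        ,   0.        ,   1.        ]]), 'dist_coeffs': array([0.02734625, 0.        , 0.        , 0.        , 0.        ]), 'pose': array([[ 0.24532882,  0.68658734, -0.68440601,  1.26400409],
       [ 0.96940341, -0.17987075,  0.16704356, -0.13846032],
       [-0.00841462, -0.70444612, -0.70970
[... 496 characters left out ...]
87, -0.99824449,  1.54354002],
       [ 0.        ,  0.        ,  0.        ,  1.        ]])}
wrist {'K': array([[330.44496322,   0.        , 278.59581756],
       [  0.        , 330.44496322, 211.29631457],
       [  0.        ,   0.        ,   1.        ]]), 'dist_coeffs': array([-0.0312446,  0.       ,  0.       ,  0.       ,  0.       ]), 'T_tool_cam': array([[ 1.01478224e-03, -9.55994751e-01, -2.93382016e-01,
         7.55825102e-02],
       [ 9.99999406e-01,  1.08712750e-03, -8.35311685e-05,
        -8.54745024e-04],
       [ 3.98799015e-04, -2.93381757e-01,  9.55995285e-01,
        -1.76267921e-01],
       [ 0.00000000e+00,  0.00000000e+00,  0.00000000e+00,
         1.00000000e+00]])}
```

View pics/scene.png

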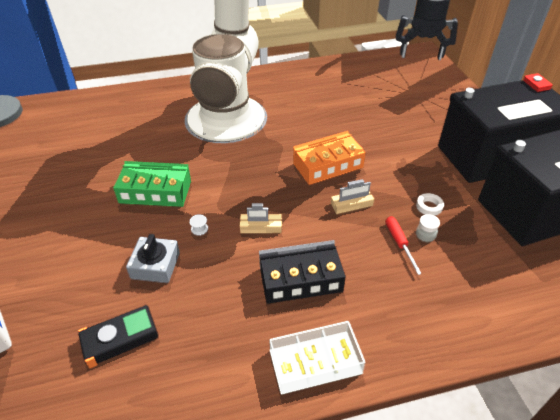

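View pics/top.png

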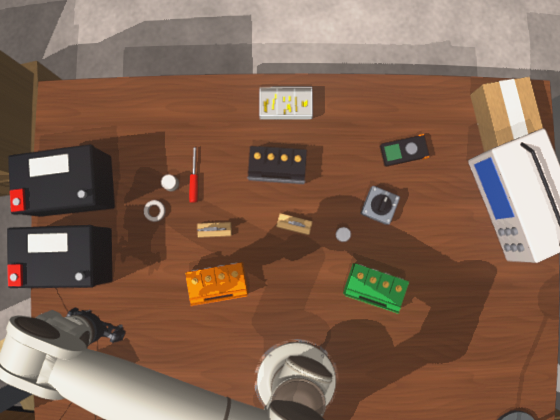

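The scene view shows the isolator (153,260), stands at (261,222) and (352,197), and the black box (302,272). In the top view they are at (380,204), (294,223), (213,229) and (278,163). I'll zoom in on those.

```bash
cat > h.py <<'E'
import numpy as np,cv2
from workcell import bot,camera,camera_model
from scipy.spatial.transform import Rotation as Ro
def tool():
    o=bot.get_obs();T=np.eye(4);T[:3,:3]=Ro.from_euler('xyz',o['tcp_rot'],degrees=True).as_matrix();T[:3,3]=o['ee_pos'];return T
def ray(n,px,T=None):
    m=camera_model(n);P=m['pose'] if n!='wrist' else T@m['T_tool_cam']
    u=cv2.undistortPoints(np.array(px,float).reshape(-1,1,2),m['K'],m['dist_coeffs']).reshape(-1,2)
    return P[:3,3],np.c_[u,np.ones(len(u))]@P[:3,:3].T
def plane(n,px,z,T=None):
    c,d=ray(n,px,T);return c+d*((z-c[2])/d[:,2])[:,None]
def totool(T,p):
    return (np.atleast_2d(p)-T[:3,3])@T[:3,:3]*1000
E
python3 - <<'E'
import cv2,numpy as np
s=cv2.imread("pics/scene.png");t=cv2.imread("pics/top.png")
def c(i,x,y,w=100,h=75,k=4): return cv2.resize(i[y:y+h,x:x+w],None,fx=k,fy=k,interpolation=cv2.INTER_CUBIC)
a=np.vstack([np.hstack([c(s,230,170),c(s,305,160)]),np.hstack([c(t,190,190,125,75,4)[:, :500],c(t,345,170,75,75,4)[:, :300]])])
cv2.imwrite("pics/m.png",a)
E
```

```text
(no output)
```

View pics/m.png

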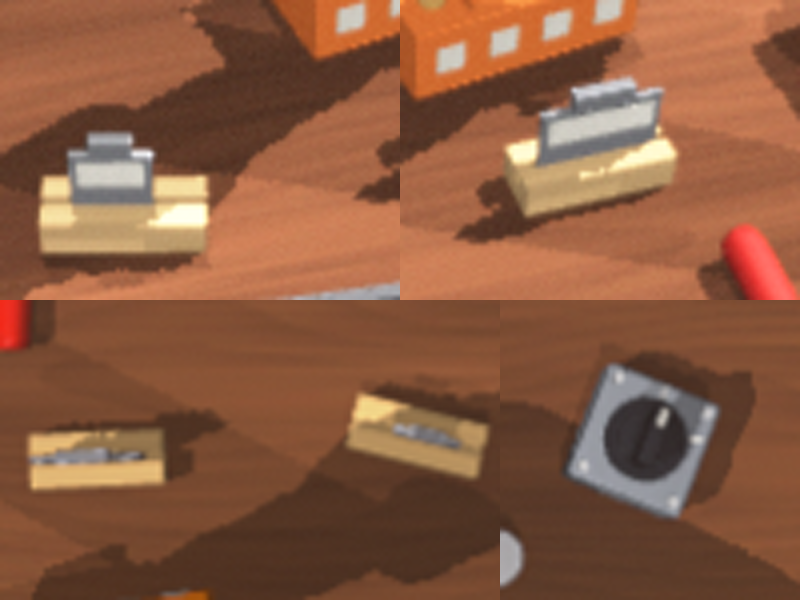

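The wide holder is in the stand at top (213,229). The narrow one is at (294,223). The knob bar's white pointer is at the upper right of its disc.

```bash
python3 - <<'E'
from h import *
f=lambda l,x0,y0,u0:[(x0+(u-u0)/4,y0+(v-300)/4) for u,v in l]
p=plane("top",f([(608,365),(718,405),(680,517),(568,475)],345,170,500),.045)
print(p.round(4),p.mean(0)); e=p-np.roll(p,1,0);print(np.linalg.norm(e,axis=1),np.degrees(np.arctan2(e[:,1],e[:,0])))
b=plane("top",f([(662,408),(645,460)],345,170,500),.085);d=b[0]-b[1];print("bar",b,np.degrees(np.arctan2(d[1],d[0])))
w=plane("top",f([(28,436),(163,430),(165,484),(32,489)],190,190,0),.024);print("stand",w,w.mean(0));d=w[0]-w[1];print(np.degrees(np.arctan2(d[1],d[0])))
t=cv2.imread("pics/top.png");m=(t.max(2)<70).astype(np.uint8)
m[:, :245]=0;m[:,312:]=0;m[:140]=0;m[185:]=0
c=max(cv2.findContours(m,0,2)[0],key=cv2.contourArea);r=cv2.minAreaRect(c);print(r)
q=plane("top",cv2.boxPoints(r),.056);print(q,q.mean(0))
T=tool();print(totool(T,[*p.mean(0)[:2],.2]),totool(T,[*w.mean(0)[:2],.2]))
E
```

```text
[[ 0.5902 -0.2247  0.045 ]
 [ 0.5602 -0.3075  0.045 ]
 [ 0.4765 -0.2773  0.045 ]
 [ 0.508  -0.1936  0.045 ]] [ 0.53369848 -0.25077464  0.045     ]
[0.08790328 0.0880173  0.08896352 0.0895061 ] [ -20.78205597 -109.94548576  160.18267559   69.36995052]
bar [[ 0.55411311 -0.25702992  0.085     ]
 [ 0.51627395 -0.24394229  0.085     ]] -19.079247182227327
stand [[0.47967986 0.30128075 0.024     ]
 [0.48400822 0.19871945 0.024     ]
 [0.44337173 0.19710176 0.024     ]
 [0.43965202 0.29799778 0.024     ]] [0.46167796 0.24877493 0.024     ]
92.4165958731666
((277.05975341796875, 162.10398864746094), (56.67418670654297, 31.197410583496094), 3.8140745162963867)
[[ 0.6209517   0.14530578  0.056     ]
 [ 0.71454556  0.13948548  0.056     ]
 [ 0.70235538 -0.02882263  0.056     ]
 [ 0.60904856 -0.02203567  0.056     ]] [0.6617253  0.05848324 0.056     ]
[[-589.28189934 -571.26159148   -3.05480948]] [[-327.21605857 -139.91723295   -3.57692663]]
```

Call:
{"name": "send_rows", "arguments": {
  "targets": "-589 -571 0 -3 0;-589 -571 0 -3 0;-589 -571 0 -3 0;-589 -571 0 -3 0;-589 -571 0 -3 0;-589 -571 0 -3 0;-589 -571 0 -3 0;-589 -571 0 -3 0;-589 -571 0 -3 0;-589 -571 0 -3 0;-589 -571 0 -3 0;-589 -571 0 -3 0;-589 -571 0 -3 0;-589 -571 0 -3 0;-589 -571 0 -3 0;-589 -571 0 -3 0;-589 -571 0 -3 0;-589 -571 0 -3 0;-589 -571 0 -3 0"
}}

```text
time: 2.48
ee_pos: [0.5336, -0.2498, 0.1972]
tcp_rot: [-180.0, 0.0, 160.0]
wrist_force: [0.7, 0.5, -0.6]
opening: 0.0853
grasp_force: 0.0
```

```bash
python3 - <<'E'
from h import *
T=tool();print(bot.get_obs()['q'].round(1),bot.get_obs()['time'],T[:3,3],bot.get_obs()['tcp_rot']);np.save("T1.npy",T);a=camera("wrist");cv2.imwrite("pics/w1.png",a)
E
```

```text
[-25.1  10.5  16.2  95.7   0.   -5. ] 2.475 [ 0.53363619 -0.24980861  0.19719034] [-1.79998280e+02  2.74236772e-02  1.59951218e+02]
```

View pics/w1.png

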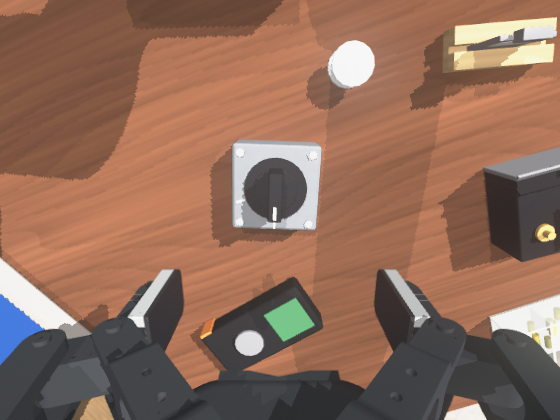

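The wrist view shows the housing at (233..321, 143..230), the disc centred at (275,188), and the bar near vertical at column 275.

```bash
python3 - <<'E'
from h import *
T=np.load("T1.npy")
p=plane("wrist",[(275.5,188),(275.5,170),(274.5,221)],.052,T);print(p[0],totool(T,p[0]))
b=plane("wrist",[(275.5,172),(274.5,221)],.085,T);print(totool(T,b),totool(T,b.mean(0)))
a=cv2.imread("pics/w1.png");m=cv2.inRange(a,(0,0,0),(75,75,75));m[:140]=0;m[235:]=0;m[:,:240]=0;m[:,315:]=0
c=max(cv2.findContours(m,0,2)[0],key=cv2.contourArea);r=cv2.minEnclosingCircle(c);print(r);p=plane("wrist",[r[0]],.052,T);print(p,totool(T,p))
h=plane("wrist",[(233,143),(321,146),(317,230),(233,229)],.045,T);print(totool(T,h),totool(T,h).mean(0))
E
```

```text
[ 0.53116662 -0.25311691  0.052     ] [[  1.2552622   -3.95008014 145.18987894]]
[[ 23.33623491  -3.60504721 112.17929609]
 [-22.25144226  -4.60468541 112.2011459 ]] [[  0.54239632  -4.10486631 112.19022099]]
((271.46234130859375, 193.52886962890625), 26.696685791015625)
[[ 0.53510753 -0.25886862  0.052     ]] [[ -4.41864179  -8.00221803 145.19271634]]
[[ 44.76594932 -45.57382799 152.17030396]
 [ 41.94660715  40.72262147 152.16906206]
 [-45.83863753  39.83770369 152.21110559]
 [-44.81853085 -49.06154357 152.21328682]] [ -0.98615298  -3.5187616  152.19093961]
```

Call:
{"name": "send_rows", "arguments": {
  "targets": "0 -4 60 0 60;0 -4 110 0 100;0 -4 139 0 120;0 -4 139 0 120;0 -4 139 0 255;0 -4 139 0 255;0 -4 139 0 255;0 -4 139 0 255;0 -4 139 0 255;0 -4 139 0 255",
  "newtons": 40
}}

```text
time: 3.78
ee_pos: [0.5322, -0.254, 0.0579]
tcp_rot: [-180.0, -0.0, 159.9]
wrist_force: [0.3, -0.1, 0.6]
opening: -0.0
grasp_force: 0.0
```

```bash
python3 - <<'E'
from h import *
o=bot.get_obs();print(o['opening'],o['grasp_force'],o['wrist_force'])
a=camera("wrist")[60:420,100:460];s=camera("scene")[215:290,110:200]
cv2.imwrite("pics/w2.png",np.hstack([a,cv2.resize(s,(432,360),interpolation=2)]))
E
```

```text
-3.314686642269076e-05 0.0 [ 0.26543494 -0.10245772  0.59135835]
```

View pics/w2.png

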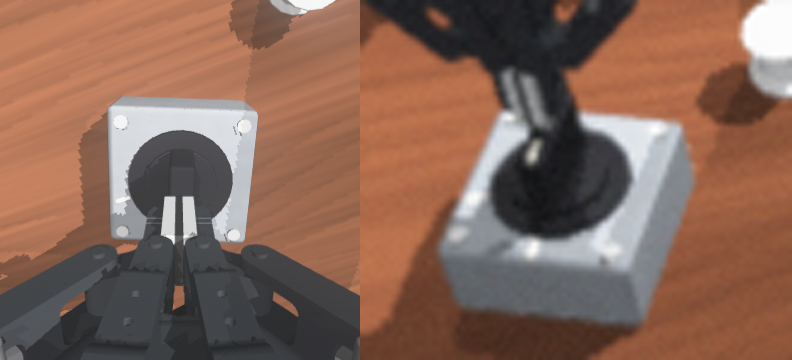

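```bash
python3 - <<'E'
from h import *
T=tool();print(T.round(3))
for z in(.052,.085):print(totool(T,plane("wrist",[(280,243),(280,192),(228,243),(333,243),(280,225)],z,T)).round(1))
m=camera_model("wrist")
for t in [(0,0,0),(0,0,-18.7),(0,0,-27)]:
    P=np.linalg.inv(m['T_tool_cam'])@np.r_[np.array(t)/1000,1];print(cv2.projectPoints(P[:3],np.zeros(3),np.zeros(3),m['K'],m['dist_coeffs'])[0])
print(plane("scene",[(110+580*90/432,215+185*75/360)],.052),plane("scene",[(110+550/4.8-75,215+185*75/360)],.052))
E
```

```text
[[-0.939  0.343 -0.     0.532]
 [ 0.343  0.939 -0.    -0.254]
 [ 0.    -0.    -1.     0.058]
 [ 0.     0.     0.     1.   ]]
[[  0.    0.    5.9]
 [ 31.2  -0.1   5.9]
 [ -0.  -30.9   5.9]
 [  0.   31.5   5.9]
 [ 11.4  -0.    5.9]]
[[ 13.7  -0.1 -27.1]
 [ 39.2  -0.2 -27.1]
 [ 13.7 -25.5 -27.1]
 [ 13.7  25.7 -27.1]
 [ 23.   -0.2 -27.1]]
[[[280.00450179 246.96068546]]]
[[[280.13687796 261.11804627]]]
[[[280.20472308 268.3790975 ]]]
[[ 0.58492737 -0.08454115  0.052     ]] [[ 0.53960151 -0.25771745  0.052     ]]
```

The close view shows the disc centred under the TCP, with the pads shut at the bar. The opening reads 0, so I need a closer crop to see where they are.

```bash
python3 - <<'E'
from h import *
a=camera("wrist")[210:330,215:345];s=camera("scene")[195:285,120:190]
a=np.hstack([cv2.resize(a,(520,480),interpolation=2),cv2.resize(s,(280,360),interpolation=2).repeat(1,0) if 0 else cv2.copyMakeBorder(cv2.resize(s,(280,360),interpolation=2),0,120,0,0,0)])
cv2.imwrite("pics/w3.png",cv2.convertScaleAbs(a,alpha=1.6,beta=25))
E
```

```text
(no output)
```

View pics/w3.png

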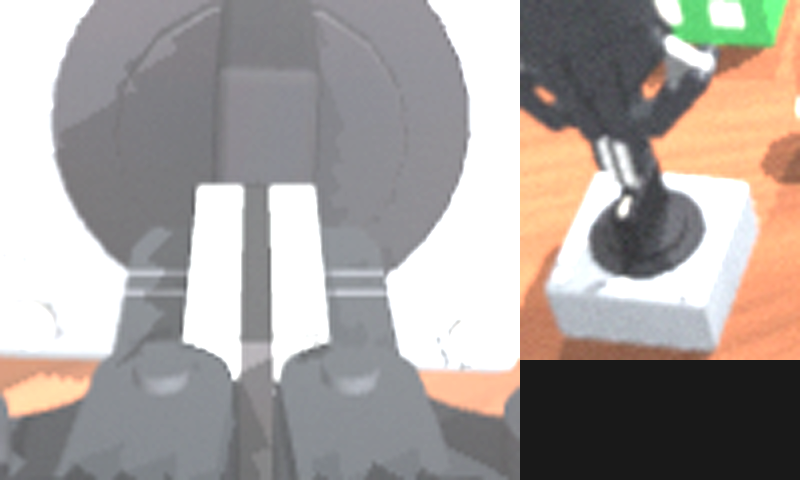

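```bash
python3 - <<'E'
from h import *
def pr(n,p):
    m=camera_model(n);P=np.linalg.inv(m['pose'])@np.r_[p,1];return cv2.projectPoints(P[:3],np.zeros(3),np.zeros(3),m['K'],m['dist_coeffs'])[0].ravel()
T=tool()
for x in(11,0,-11):
  for z in (0,-19,-27,-40): 
    w=T@np.r_[np.array([x,0,z])/1000,1];print(x,z,((pr("scene",w[:3])-[120,195])*4+[520,0]).round(0))
print("bar end",[((pr("scene",(T@np.r_[x/1000,0,-.027,1])[:3])-[120,195])*4+[520,0]).round(0) for x in(23,-23)])
E
```

```text
11 0 [648. 201.]
11 -19 [641. 178.]
11 -27 [638. 169.]
11 -40 [634. 153.]
0 0 [642. 216.]
0 -19 [635. 194.]
0 -27 [632. 184.]
0 -40 [628. 168.]
-11 0 [637. 231.]
-11 -19 [629. 209.]
-11 -27 [626. 200.]
-11 -40 [621. 184.]
bar end [array([645., 152.]), array([620., 217.])]
```

The pads shut above the bar: both views put the real finger tips about 35 mm behind the reported TCP, although the interface text says otherwise. I'll open, go 27 mm lower and close again. That still clears the disc.

Call:
{"name": "send_rows", "arguments": {
  "targets": "0 0 0 0 90;0 0 0 0 90;0 0 0 0 90;0 0 15 0 90;0 0 27 0 90;0 0 27 0 90;0 0 27 0 255;0 0 27 0 255;0 0 27 0 255;0 0 27 0 255;0 0 27 0 255",
  "newtons": 40
}}

```text
time: 5.35
ee_pos: [0.5328, -0.2534, 0.0316]
tcp_rot: [179.9, 0.1, 159.9]
wrist_force: [1.1, 5.0, 2.6]
opening: 0.012
grasp_force: 39.8
```

It has hold of the bar, so I'll turn it.

Call:
{"name": "send_rows", "arguments": {
  "targets": "0 0 0 10 255;0 0 0 20 255;0 0 0 30 255;0 0 0 40 255;0 0 0 50 255;0 0 0 60 255;0 0 0 67 255;0 0 0 69 255;0 0 0 69 255;0 0 0 69 0;0 0 0 69 0;0 0 0 69 0;0 0 0 69 0;0 0 -60 69 0;0 0 -120 69 0;0 0 -160 69 0;0 0 -160 69 0"
}}

```text
time: 7.48
ee_pos: [0.5335, -0.2547, 0.1947]
tcp_rot: [179.7, 0.2, 90.9]
wrist_force: [0.4, -0.1, 0.3]
opening: 0.0853
grasp_force: 0.0
```

```bash
python3 - <<'E'
from h import *
T=tool();a=camera("wrist");cv2.imwrite("pics/w4.png",a)
o=bot.get_obs();print(o['time'],o['tcp_rot'],o['q'].round(1),o['wrist_force'])
print(totool(T,[.4617,.2488,T[2,3]]), np.linalg.norm([.4617,.2488]))
E
```

```text
7.525 [1.79866659e+02 7.29965519e-02 9.09150367e+01] [-25.5  10.4  15.6  95.   -0.   63.6] [ 0.34441449  0.43799815 -1.14514105]
[[504.58278827 -63.73624646  -1.719795  ]] 0.5244695701372959
```

View pics/w4.png

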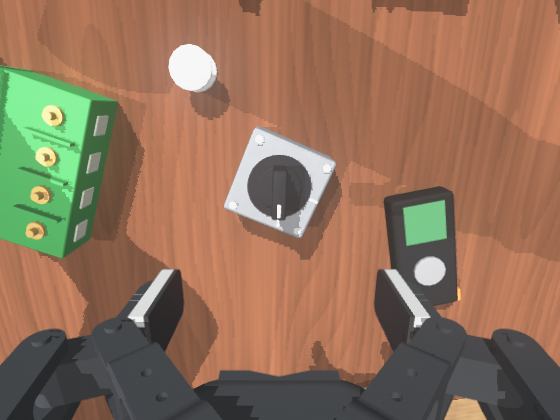

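The knob now lies about 69° from its old direction relative to the housing, so it is off. On to the wide holder.

Call:
{"name": "send_rows", "arguments": {
  "targets": "505 -64 0 -1.5 0;505 -64 0 -1.5 0;505 -64 0 -1.5 0;505 -64 0 -1.5 0;505 -64 0 -1.5 0;505 -64 0 -1.5 0;505 -64 0 -1.5 0;505 -64 0 -1.5 0;505 -64 0 -1.5 0;505 -64 0 -1.5 0;505 -64 0 -1.5 0;505 -64 0 -1.5 0;505 -64 0 -1.5 0"
}}

```text
time: 9.15
ee_pos: [0.4605, 0.2491, 0.191]
tcp_rot: [180.0, -0.0, 92.3]
wrist_force: [0.7, -0.2, 0.4]
opening: 0.0855
grasp_force: 0.0
```

```bash
python3 - <<'E'
from h import *
T=tool();np.save("T2.npy",T);a=camera("wrist");cv2.imwrite("pics/w5f.png",a)
print(T[:3,3],bot.get_obs()['tcp_rot'],bot.get_obs()['time'])
cv2.imwrite("pics/w5.png",cv2.resize(a[90:290,180:380],(600,600),interpolation=2))
E
```

```text
[0.4604682  0.24911065 0.19103496] [ 1.79983052e+02 -4.13595182e-03  9.23534246e+01] 9.2
```

View pics/w5.png

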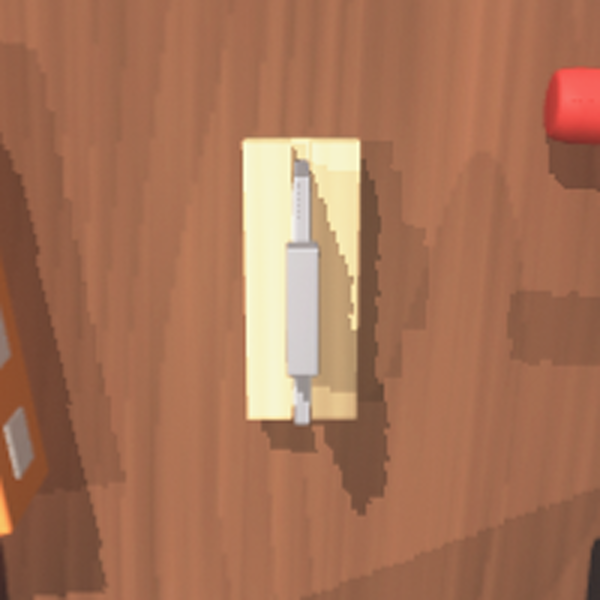

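The crop shows the rib from (287,243) to (318,376) on the stand, which spans (243..360, 138..420).

```bash
python3 - <<'E'
from h import *
T=np.load("T2.npy");f=lambda l:[(180+u/3,90+v/3) for u,v in l]
r=plane("wrist",f([(288,247),(317,247),(318,376),(286,376)]),.078,T);print(totool(T,r).round(1),totool(T,r).mean(0),r.mean(0))
s=plane("wrist",f([(243,140),(360,140),(357,418),(247,418)]),.024,T);print(totool(T,s).round(1),totool(T,s).mean(0))
for w in ([.3,0,0],):pass
E
```

```text
[[ 21.5  -3.3 113. ]
 [ 21.5   5.2 113. ]
 [-18.4   5.8 113. ]
 [-18.4  -4.  113. ]] [  1.5582434    0.92045231 113.03540239] [0.46135903 0.25071776 0.078     ]
[[ 48.3 -19.  167. ]
 [ 48.4  20.7 167. ]
 [-52.   21.5 167. ]
 [-52.  -19.  167. ]] [ -1.83320795   1.04988877 167.03511011]
```

Call:
{"name": "send_rows", "arguments": {
  "targets": "2 1 60 0 60;2 1 110 0 60;2 1 150 0 60;2 1 166 0 60;2 1 166 0 60;2 1 166 0 255;2 1 166 0 255;2 1 166 0 255;2 1 166 0 255;2 1 166 0 255;2 1 166 0 255",
  "newtons": 60
}}

```text
time: 10.58
ee_pos: [0.4617, 0.2523, 0.0259]
tcp_rot: [179.9, -0.0, 92.4]
wrist_force: [0.4, -0.0, 5.9]
opening: 0.0088
grasp_force: 59.9
```

Call:
{"name": "send_rows", "arguments": {
  "targets": "0 0 -15 0 255;0 0 -40 0 255;0 0 -90 0 255;0 0 -120 0 255;0 0 -120 0 255"
}}

```text
time: 11.2
ee_pos: [0.4621, 0.2526, 0.1482]
tcp_rot: [179.8, -0.1, 92.4]
wrist_force: [-0.2, 0.3, 0.0]
opening: 0.0087
grasp_force: 59.1
```

```bash
python3 - <<'E'
from h import *
T=tool();print(T[:3,3],bot.get_obs()['opening'],totool(T,[.62,-.02,.16]))
E
```

```text
[0.46208588 0.25256922 0.14820383] 0.008712227511505351 [[-278.97183836  146.30733503  -11.78469136]]
```

Call:
{"name": "send_rows", "arguments": {
  "targets": "-279 146 -12 6 255;-279 146 -12 6 255;-279 146 -12 6 255;-279 146 -12 6 255;-279 146 -12 6 255;-279 146 -12 6 255;-279 146 -12 6 255;-279 146 -12 6 255;-279 146 -12 6 255;-279 146 -12 6 255"
}}

```text
time: 12.45
ee_pos: [0.6185, -0.0198, 0.1572]
tcp_rot: [180.0, -0.0, 86.5]
wrist_force: [0.5, 0.3, 0.4]
opening: 0.0086
grasp_force: 59.1
```

```bash
python3 - <<'E'
from h import *
T=tool();np.save("T3.npy",T);a=camera("wrist");cv2.imwrite("pics/w6f.png",a)
print(T[:3,3],bot.get_obs()['tcp_rot'],bot.get_obs()['time'])
cv2.imwrite("pics/w6.png",cv2.convertScaleAbs(cv2.resize(a[0:300,160:560],(800,600),interpolation=2),alpha=1.5,beta=20))
E
```

```text
[ 0.61854924 -0.01982426  0.15718132] [ 1.79980008e+02 -1.03921938e-03  8.64730938e+01] 12.5
```

View pics/w6.png

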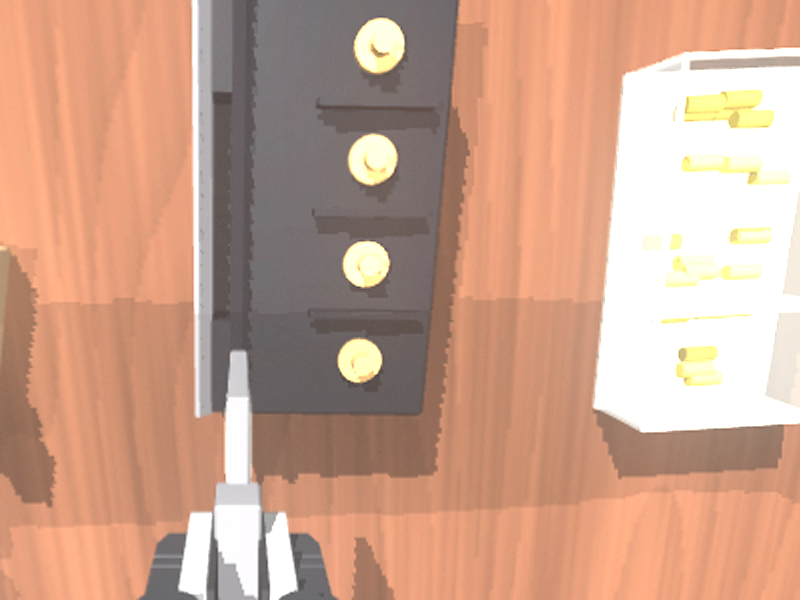

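The crop shows the channel as a dark slot between the lip at columns 193–212 and the box at 232–252, with end blocks at rows 93 and 315. The held plate's far lower corner is at (238,352), and the stud row runs from (381,40) to (366,360).

```bash
cat > k.py <<'E'
from h import *
T=np.load("T3.npy");f=lambda l:[(160+u/2,v/2) for u,v in l]
P=lambda l,z:totool(T,plane("wrist",f(l),z,T)).round(1)[:,:2]
print("cols z.061",P([(193,200),(212,200),(232,200),(252,200)],.061).tolist());print("cols z.056",P([(193,200),(213,200),(232,200),(252,200)],.056).tolist())
print("ends",P([(222,93),(222,315)],.056).tolist())
for n,r in(("lip",[(192,30),(197,412)]),("lipin",[(212,30),(212,400)]),("boxin",[(234,30),(232,340)]),("boxband",[(255,30),(252,340)])):
    q=P(r,.056);d=q[0]-q[1];print(n,q.tolist(),np.degrees(np.arctan2(d[1],d[0])))
q=P([(381,38),(376,157),(370,262),(366,360)],.068);d=q[0]-q[-1];print("studs",q.tolist(),q.mean(0),np.degrees(np.arctan2(d[1],d[0])))
print("corner",P([(420,412)],.056),P([(197,415)],.056))
m=camera_model("wrist")
c,d=ray("wrist",f([(230,352),(246,352),(229,392),(249,392),(225,484),(250,484)]),T)
C=totool(T,c)[0];D=d@T[:3,:3]
for x,i in((40,0),(40,1),(40,2),(40,3),(20,4),(20,5)):
    print("hold",x,(C+D[i]*(x-C[0])/D[i,0]).round(1))
E
python3 k.py
```

```text
cols z.061 [[81.9, -18.4], [81.9, -10.9], [81.9, -3.1], [81.9, 4.8]]
cols z.056 [[82.0, -18.7], [82.0, -10.7], [82.0, -3.1], [82.0, 4.9]]
ends [[121.2, -6.9], [36.1, -7.3]]
lip [[143.0, -18.0], [-6.2, -18.5]] 0.1920092661734649
lipin [[143.0, -10.5], [-0.7, -11.9]] 0.5581875683909678
boxin [[143.0, -2.3], [25.6, -3.2]] 0.4392265028234542
boxband [[143.0, 5.6], [25.6, 5.3]] 0.14641138365007422
studs [[137.7, 50.7], [97.3, 51.2], [58.7, 51.1], [19.5, 51.7]] [78.3   51.175] -0.48472430269343314
corner [[-6.  79.1]] [[ -7.5 -18.5]]
hold 40 [40.  -2.9  0.6]
hold 40 [40.   1.5  0.6]
hold 40 [ 40.   -2.6 -42.8]
hold 40 [ 40.    1.6 -42.8]
hold 20 [ 20.   -3.5 -44.4]
hold 20 [ 20.    1.9 -44.4]
```

Alignment is within half a degree. The channel centre relative to the held plate is about (+79, -6.2) mm.

Call:
{"name": "send_rows", "arguments": {
  "targets": "60 -6 0 0 255;79 -6.2 0 0 255;79 -6.2 40 0 255;79 -6.2 72 0 255;79 -6.2 72 0 255;79 -6.2 72 0 255"
}}

```text
time: 13.25
ee_pos: [0.618, 0.0585, 0.0864]
tcp_rot: [179.9, -0.0, 86.4]
wrist_force: [0.8, 0.2, 0.3]
opening: 0.0084
grasp_force: 59.1
```

```bash
python3 - <<'E'
from h import *
T=tool();np.save("T4.npy",T);a=camera("wrist");b=camera("scene")
print(T[:3,3],bot.get_obs()['tcp_rot'])
x=cv2.resize(a[130:330,200:360],(480,600),interpolation=2);y=cv2.resize(b[220:310,250:298+0],(320,600),interpolation=2)
cv2.imwrite("pics/w7.png",cv2.convertScaleAbs(np.hstack([x,cv2.resize(b[205:305,250:360],(320,291),interpolation=2).copy() if 0 else cv2.copyMakeBorder(cv2.resize(b[205:305,250:360],(320,291),interpolation=2),0,309,0,0,0)]),alpha=1.8,beta=25))
E
```

```text
[0.61798803 0.05854043 0.08644431] [ 1.79848067e+02 -2.24716683e-02  8.64131231e+01]
```

View pics/w7.png

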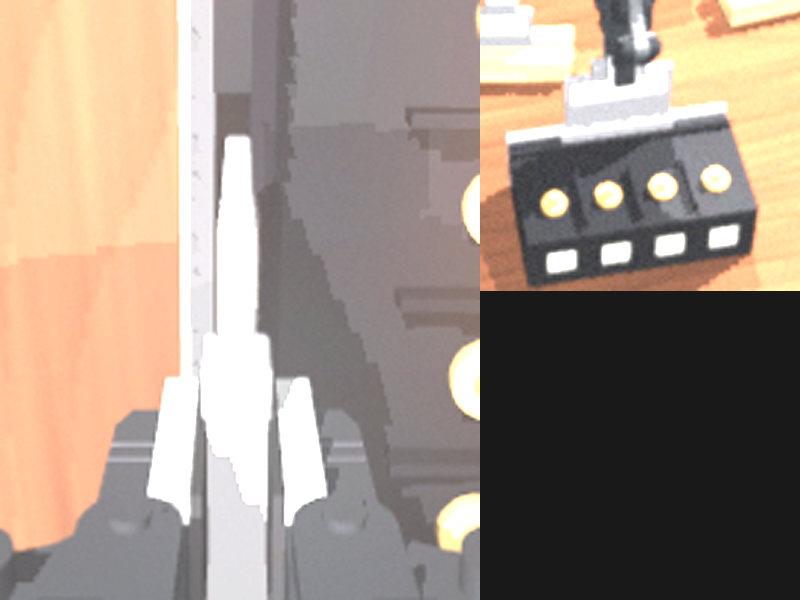

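The plate end is at (238,137), the channel spans columns 214–254 with its end block at row 93.

```bash
python3 - <<'E'
from h import *
T=np.load("T4.npy");f=lambda l:[(200+u/3,130+v/3) for u,v in l]
P=lambda l,z:totool(T,plane("wrist",f(l),z,T)).round(1)[:,:2].tolist()
print(P([(216,93),(250,93),(215,115),(252,115)],.056),P([(226,137),(250,137)],.0725))
E
```

```text
[[43.7, -5.1], [43.7, 2.0], [39.1, -5.3], [39.1, 2.5]] [[37.6, -2.8], [37.6, 1.9]]
```

Call:
{"name": "send_rows", "arguments": {
  "targets": "1.5 -1 0 0 255;1.5 -1 8 0 255;1.5 -1 16 0 255;1.5 -1 23 0 255;1.5 -1 23 0 255"
}}

```text
time: 13.98
ee_pos: [0.616, 0.0601, 0.0608]
tcp_rot: [-179.9, 0.0, 86.4]
wrist_force: [0.0, -0.1, 0.0]
opening: 0.0091
grasp_force: 59.1
```

Call:
{"name": "send_rows", "arguments": {
  "targets": "0 0 3 0 255;0 0 6 0 255;0 0 8 0 255;0 0 10 0 255;0 0 10 0 255"
}}

```text
time: 14.6
ee_pos: [0.6167, 0.0602, 0.0522]
tcp_rot: [180.0, -0.0, 86.4]
wrist_force: [-1.3, 0.3, 3.7]
opening: 0.0086
grasp_force: 59.6
```

Call:
{"name": "send_rows", "arguments": {
  "targets": "0 0 2 0 255;0 0 4 0 255;0 0 5 0 255;0 0 5 0 255;0 0 5 0 255"
}}

```text
time: 15.22
ee_pos: [0.6168, 0.0602, 0.0475]
tcp_rot: [179.9, -0.0, 86.4]
wrist_force: [-1.8, -0.1, 6.0]
opening: 0.0086
grasp_force: 60.1
```

Call:
{"name": "send_rows", "arguments": {
  "targets": "0 0 0.5 0 255;0 0 1 0 255;0 0 1 0 255"
}}

```text
time: 15.6
ee_pos: [0.6169, 0.0602, 0.0469]
tcp_rot: [179.9, -0.0, 86.4]
wrist_force: [-2.7, -1.0, 8.2]
opening: 0.0085
grasp_force: 60.5
```

Call:
{"name": "send_rows", "arguments": {
  "targets": "0 0 0.5 0 255;0 0 1 0 255;0 0 1 0 255"
}}

```text
time: 15.98
ee_pos: [0.6172, 0.0602, 0.0468]
tcp_rot: [179.9, -0.0, 86.4]
wrist_force: [-4.5, -0.8, 15.3]
opening: 0.0082
grasp_force: 61.2
```

The force rises steeply at the expected height, so the holder is at the hard stop. I'll check that it holds steady.

Call:
{"name": "send_rows", "arguments": {
  "targets": "0 0 0.3 0 255;0 0 0.3 0 255;0 0 0.3 0 255;0 0 0.3 0 255;0 0 0.3 0 255;0 0 0.3 0 255;0 0 0.3 0 255;0 0 0.3 0 255"
}}

```text
time: 16.98
ee_pos: [0.6173, 0.0602, 0.0469]
tcp_rot: [179.8, -0.0, 86.4]
wrist_force: [-4.4, 0.1, 16.4]
opening: 0.0085
grasp_force: 61.4
```

```bash
python3 -c "
from workcell import ticket
print(ticket.job_done())"
```

```text
the job is handed in; nothing more can be done
None
```

The isolator is switched off, and the wide label holder is against the hard stop in the black terminal box. The arm is still gripping it and pressing at about 16 N, and the job was handed in at about 17 s.

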